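# Expose a plate: close the lid, hold the enabling plunger at half travel

### The job

Lower the lid of the plate exposure unit until it is fully shut, without slamming it. Only then press the mushroom-headed spring plunger of the enabling station down with the fingers to half its travel, where the head's top is level with the top of the index pin beside it, never down to the stop, and hold it there for at least three seconds. Finish while still holding it at half travel, lid shut, and leave the printing pads where they stand.

Things in the scene. Friction and masses are not known exactly. Their poses are not given: they have to be found in the camera images.
- exposure_unit: Plate exposure unit: low grey case, 150 (its x) x 190 (its y) x 60 mm high, fixed to the bench, with a printing plate lying inside. Origin: centre of its underside. Its -x side is the front, towards the robot; the lid's hinge runs along its y axis at the far side, at x = +81, z = 60 mm in its frame.
- unit_lid (a joint): Hinge angle of the unit's lid, rad: 0 shut flat on the case, positive open (at most 1.4, almost upright). It has no handle and weighs 0.25 kg; the stiff hinge keeps it at any angle, and pushing its outer face (the top face when shut) near the front edge with about 2 to 4 N lowers it.
- lid_edge (a point): Middle of the lid's front edge, on its outer face; moves with the lid. Its z axis is the outer face's outward normal, its -x axis points from hinge to edge. The lid is a flat grey plate 10 mm thick, 190 mm wide, reaching 168 mm from the hinge axis (its underside lies in the hinge plane); shut, it overhangs the front of the case by 12 mm.
- station: Enabling station: grey box 100 (its x) x 90 (its y) x 50 mm high on a dark foot plate 112 x 102 x 6 mm, fixed to the bench, left or right of the unit. Origin: centre of its underside. It carries the plunger, whose axis is vertical at x = -10, y = 0 mm, and the index pin.
- plunger_top (a point): Centre of the top of the plunger's flat black mushroom head, 28 mm across and 10 mm thick; 90 mm above the bench when released, 78 mm at half travel, 66 mm at the stop. Moves with the plunger.
- plunger (a joint): How far the plunger is pressed straight down, m: 0 released, 0.012 half travel, 0.024 at the stop. A spring brings it back up: it starts to move at about 3 N and takes about 7 N at half travel and 11 N near the stop.
- index_pin_top (a point): Centre of the top of the fixed steel index pin (11 mm across, 28 mm high above the station's top, at x = +30, y = 0 mm of the station, 40 mm from the plunger's axis); 78 mm above the bench, the height of the head's top at half travel.
- big_pad: Loose larger printing pad: a dome on a wooden base 48 x 48 mm, 44 mm high; it stands behind the station; to be left alone. Origin: centre of its underside.
- small_pad: Loose smaller printing pad: a dome on a wooden base 37 x 37 mm, 44 mm high; it stands behind the station; to be left alone. Origin: centre of its underside.
Not all that is in view belongs to the job. There is more than one size of the station; the job needs the larger.

How it is judged:
On the way, in this order (a step that is already met when the one before it is completed fails the run):
1. the lid is fully shut and the plunger still released (value of joint unit_lid below 0.03 rad and value of joint plunger below 0.004 m), for 0.2 s.
2. the fingers hold the plunger at half travel (12 mm, give or take 4) for 2.5 s, lid shut (value of joint unit_lid below 0.03 rad and value of joint plunger between 0.008 and 0.016 m and contact force between the fingers and station above 2 N), for 2.5 s.
At the end, for the whole second after the job is handed in: The lid is shut (under 0.03 rad) and the fingers are still holding the plunger pressed by 8 to 16 mm (half travel is 12 mm), with more than 2 N on it (all of step 2); the arm keeps its last pose, push and grip.
It fails at once if the plunger is pressed while the lid is still open (value of joint plunger above 0.004 m and value of joint unit_lid above 0.06 rad).
It fails at once if the plunger is pressed nearly to the bottom of its travel (over 21 of 24 mm) (value of joint plunger above 0.021 m).
It fails at once if the lid is slammed (closing faster than 2.5 rad/s) (velocity of joint unit_lid below -2.5 rad/s).
It fails at once if a printing pad is shifted by more than 20 mm (distance of any of big_pad, small_pad from where it was at the start of the episode above 0.02 m).
It also fails if it takes over 61 s, if anything falls off the work surface, if the arm or the gripper's body presses on something with over 40 N, if the wrist force passes 120 N, or if a joint passes its speed limit or range.

### The arm

A 6-joint arm with a two-finger parallel gripper is mounted at the origin on a cart in front of the work surface, level with it; the furniture and walls round the work are solid. World frame = base frame: x ahead of the robot, y to its left, z up, the work surface at z = 0. Lengths are in m, angles in rad, forces in N, time in s.
With the tool pointing down it reaches from about 0.3 to 0.875 m from the base axis. Payload 6.4 kg.
Tool frame: the origin (TCP) lies at the very end of the fingers, on their centre line; the grasp point (between the pads) lies 19 mm behind it; z points along the fingers, y is the line along which they close (so a half turn about z gives the same grasp; the last joint's range is limited). The gripper opens to 85 mm and grips with 20 to 120 N. Pads are 22 mm wide; open, the fingers measure 114 mm over their backs; the gripper's body (76 mm by 85 mm) begins 54 mm behind the grasp point. The pads swing forward as they close: fully open they stand 13 mm farther back than shut.
Start: joints at [0.975, 0.181, 1.607, -0, 1.354, -0.206], TCP at [0.218, 0.532, 0.231] pointing down, gripper open.
Joint ranges: [-2.99, 2.99], [-0.89, 2.07], [0.3, 2.58], [-1.14, 4.28], [0, 2.63], [-3.12, 3.12]. Speed limits (rad/s): [2.57, 2.57, 3.01, 3.14, 3.14, 3.14].

### API

Orientations are given as a rotation vector (axis times angle).
In Python, from bench import state, eyes, r gives the robot as it stands. The module is installed in compiled form; this text tells all that it offers.
- The arm moves only by the tool move_arm, never from a script. Its argument "series" is a list that holds one entry, the list of rows, each a list of 7 numbers: the closure, from 0 (fully open) to 1 (shut), then the shift along the tool's x, y, z in mm, then the turn, a rotation vector about the tool's x, y, z in degrees. In form: [[[grip, dx, dy, dz, ax, ay, az], ...]]. A call has 1 to 8 rows; each row is the pose to reach, as a shift and turn from the pose commanded when the call began, along the tool's axes at that moment; what a row does not reach only later rows make up. A row lasts 1/10 s, in which the tool goes at most 50 mm and 8.59 degrees, less where a joint would pass 70% of its speed; a pose out of reach is approached as far as the arm can. A call with a gripper value outside its range is refused whole. The fingers move at their own pace and stop on an object; "newtons" is the grip in N (left out, the last holds). Time passes only in rows, so rows that repeat a pose let the fingers close. It gives the time, the measured TCP pose, the force, the opening and the grip force at its end, in the units of the state.
- state(): the state, without advancing time (a new reading comes with each control period).
- eyes.grab_frame(name): name is "scene" or "side" or "wrist"; returns a dict with "frame" (384x512x3 uint8, blue, green, red), "range_z" (384x512 float32, m along the optical axis (not along the pixel's ray), 0 where there is no reading), "fx", "fy", "cx", "cy" (pixels), "eye" and "attitude" of the camera in the world; the wrist camera has in their place "mount" (4x4, takes a point from camera to tool coordinates, whose origin is the TCP and whose axes are the flange's). Camera axes: x right, y up, looking along -z (the intrinsics and any distortion apply to the point x, -y, -z); pixel columns grow to the right and rows downward; lengths in m; the calibration is good to about 2 mm. A picture is of the moment at which its call begins: read the wrist's pose just before it.
- r.finish_job(): hands the job in; it is judged then, once.
The state is a dict: "clock": time; "joint_positions": joint angles; "qd": joint speeds; "joint_torque": joint torques, N m; "eef_pos": TCP position; "ee_rot": TCP orientation; "contact_force": force on the tool from outside, world axes, zero at the start; "torque": the same for the moment, N m; "finger_gap": opening from 0.0 (shut) to 1.0 (fully open); "grip_force": force on a finger pad.
Only numpy, scipy, OpenCV 4.12 (cv2) and the standard library are available. Lean on these libraries where they do the work, as an engineer would, in place of code of your own. Each camera call takes 0.05 s, during which the arm holds its last target. There are 200 camera calls.

## Working session

There is one attempt and no reset: what is moved stays moved. The work goes in short steps, Python scripts to look and compute and a tool call to move; the robot and the scene stay as the last step left them, time stands still between calls to the robot, and variables do not carry over. Pictures are saved under pics/ and viewed, at most 10 in all, crops included, and the job is handed in when it is done.

Besides the shell and the picture viewer there is one more tool, called after "Request:" as name(argument=value, ...), one argument or row to a line, values as JSON. move_arm: Moves the arm, as the interface text tells. Its arguments: {"type":"object","properties":{"series":{"type":"array","items":{"type":"array","items":{"type":"array","items":{"type":"number"}}}},"newtons":{"type":"number"}},"required":["series"]}

```bash
mkdir -p pics
cat > h.py <<'E'
import numpy as np, cv2
from bench import state, eyes, r
from scipy.spatial.transform import Rotation as R
def grab(n):
    s=state(); f=eyes.grab_frame(n)
    if 'mount' in f:
        T=np.eye(4);T[:3,:3]=R.from_rotvec(s['ee_rot']).as_matrix();T[:3,3]=s['eef_pos'];T=T@np.array(f['mount'])
    else:
        T=np.eye(4);a=np.array(f['attitude']);T[:3,:3]=a if a.shape==(3,3) else R.from_rotvec(a).as_matrix();T[:3,3]=f['eye']
    d=f['range_z'];v,u=np.mgrid[:384,:512]
    P=np.stack([(u-f['cx'])/f['fx']*d,-(v-f['cy'])/f['fy']*d,-d],-1)
    W=P@T[:3,:3].T+T[:3,3]; W[d==0]=np.nan
    return f,W
E
python3 - <<'E'
from h import *
print(state())
ims=[]
for n in ['scene','side','wrist']:
    f,W=grab(n); np.savez(f'{n}.npz',W=W,im=f['frame']); ims.append(f['frame'])
    print({k:(np.array(v).round(3).tolist()) for k,v in f.items() if k not in('frame','range_z')})
for n,i in zip(['scene','side'],ims): cv2.imwrite(f'pics/{n}0.png',cv2.resize(i,(800,600)))
E
```

```text
{'clock': 0.0, 'joint_positions': array([ 9.74711166e-01,  1.81543108e-01,  1.60801644e+00, -2.62672589e-05,
        1.35383640e+00, -2.06336592e-01]), 'qd': array([ 0.00036294,  0.00066718,  0.00044037, -0.00067845,  0.00040576,
       -0.00011983]), 'joint_torque': array([-2.31245713e-04, -4.44876409e+01, -3.51327682e+01, -3.36945359e-04,
        9.21453786e-03,  2.39283942e-06]), 'eef_pos': array([0.21815866, 0.53139118, 0.23037894]), 'ee_rot': array([-6.08207296e-01, -3.08146155e+00,  2.62283215e-03]), 'contact_force': array([ 0.37187043, -0.21008094,  0.59495543]), 'torque': array([ 0.01907603, -0.00730716,  0.02073383]), 'grip_force': 0.0, 'finger_gap': 1.004924073447537}
{'fx': 473.036, 'fy': 473.036, 'cx': 254.01, 'cy': 185.295, 'eye': [0.176, -0.648, 0.869], 'attitude': [0.759, -0.171, -0.408]}
{'fx': 400.475, 'fy': 400.475, 'cx': 257.634, 'cy': 191.404, 'eye': [0.233, -0.833, 0.473], 'attitude': [1.152, -0.181, -0.245]}
{'fx': 318.759, 'fy': 318.759, 'cx': 259.018, 'cy': 189.617, 'mount': [[-0.0, 0.949, 0.315, 0.08], [1.0, -0.0, 0.001, -0.0], [0.001, 0.315, -0.949, -0.142], [0.0, 0.0, 0.0, 1.0]]}
```

View pics/scene0.png

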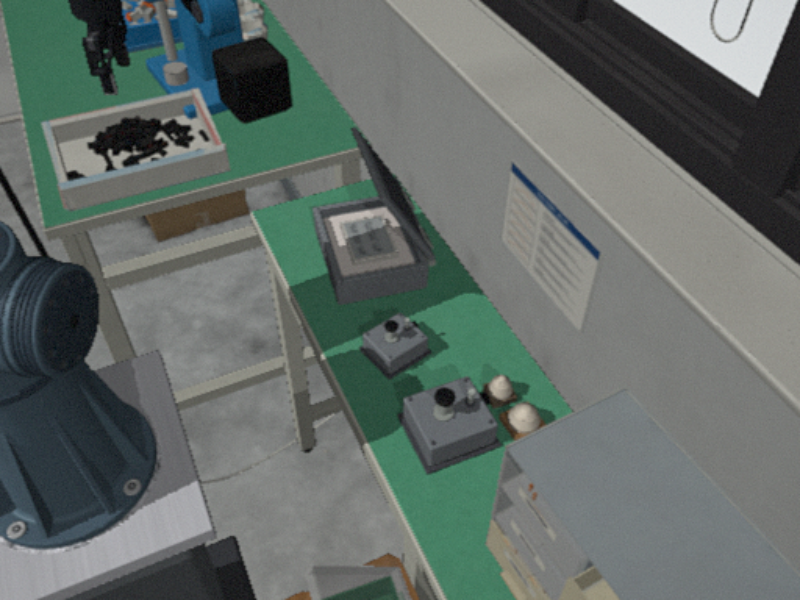

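View pics/side0.png

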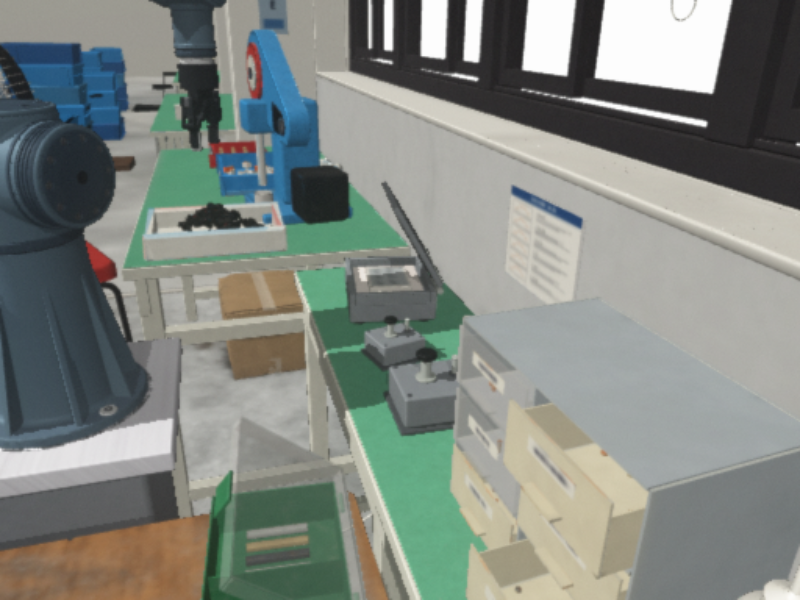

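Scene: there are two stations, a small one at about (396,340) with its head at (391,327), and a larger one at about (448,425) with its head at (444,397) and pin at (473,396). The unit with its open lid is at (375,250), and the pads are at (500,388) and (523,418). The nearer station, with the visibly bigger box, fits "larger". I'll confirm that with measurements and a crop.

Run:
```python
from h import *
z=np.load('scene.npz');W=z['W'];im=z['im']
def p(n,x,y,k=1):
    u,v=int(x/1.5625),int(y/1.5625); print(n,np.nanmedian(W[v-k:v+k+1,u-k:u+k+1].reshape(-1,3),0).round(3))
for n,x,y in [('Lhead',444,396),('Lpin',474,394),('Shead',391,326),('Lboxtop',430,425),('bigpad',523,415),('smpad',500,385),('caseL front',340,296),('lidtop',357,133),('lid low',432,260),('lid mid',395,200),('bench edge',330,360)]: p(n,x,y)
# large box top, z within 44-58
def box(name,lo,hi,x0,x1,y0,y1):
    m=(W[...,2]>lo)&(W[...,2]<hi)&(W[...,0]>x0)&(W[...,0]<x1)&(W[...,1]>y0)&(W[...,1]<y1)
    q=W[m][:,:2].astype(np.float32); (c,s,a)=cv2.minAreaRect(q); print(name,m.sum(),c,s,a, np.median(W[m][:,2]),cv2.boxPoints((c,s,a)).round(3).tolist())
h=W[254,284]
box('L top',.044,.06,h[0]-.1,h[0]+.1,h[1]-.1,h[1]+.1)
box('L head',.083,.1,h[0]-.05,h[0]+.05,h[1]-.05,h[1]+.05)
h=W[209,250]
box('S top',.03,.06,h[0]-.1,h[0]+.1,h[1]-.08,h[1]+.08)
c=im[110:310,190:370]; cv2.imwrite('pics/crop.png',cv2.resize(c,None,fx=3,fy=3,interpolation=2))
```

```text
Lhead [ 0.471 -0.16   0.091]
Lpin [ 0.514 -0.163  0.075]
Shead [ 0.468 -0.001  0.066]
Lboxtop [ 0.449 -0.168  0.049]
bigpad [ 0.574 -0.197  0.036]
smpad [ 0.573 -0.141  0.036]
caseL front [0.433 0.12  0.028]
lidtop [0.534 0.274 0.207]
lid low [0.583 0.096 0.067]
lid mid [0.533 0.13  0.178]
bench edge [ 0.38   0.027 -0.   ]
L top 1530 (0.48386791348457336, -0.15922629833221436) (0.09118003398180008, 0.10067006945610046) 87.9340591430664 0.049091260748199195 [[0.4320000112056732, -0.2029999941587448], [0.5329999923706055, -0.2070000022649765], [0.5360000133514404, -0.11500000208616257], [0.4350000023841858, -0.1120000034570694]]
L head 128 (0.4733111560344696, -0.15982550382614136) (0.02482912875711918, 0.026191256940364838) 31.668378829956055 0.08864968806491647 [[0.4560000002384186, -0.1550000011920929], [0.4699999988079071, -0.1770000010728836], [0.4909999966621399, -0.164000004529953], [0.47699999809265137, -0.1420000046491623]]
S top 678 (0.47678107023239136, 0.0009002946317195892) (0.07527157664299011, 0.06851805001497269) 13.563864707946777 0.03610385452560222 [[0.4320000112056732, 0.02500000037252903], [0.4480000138282776, -0.04100000113248825], [0.5210000276565552, -0.024000000208616257], [0.5049999952316284, 0.0430000014603138]]
```

View pics/crop.png

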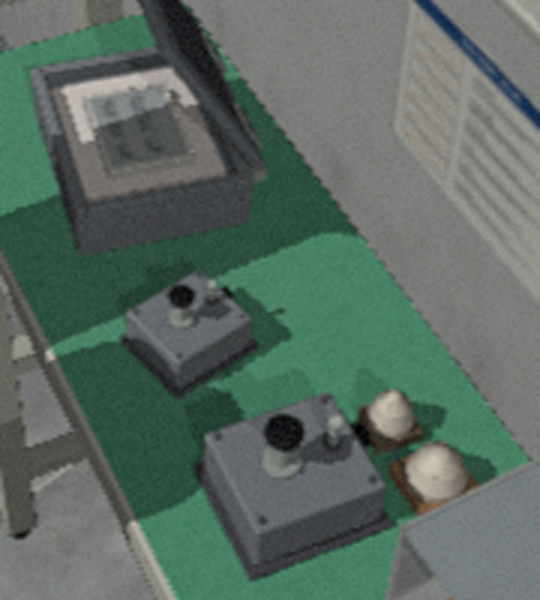

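The crop confirms it. The large station has a top of 101x91 mm, its head at (0.473,-0.160) and its yaw is about 0. The other station is only 75x68 mm. Next I need the lid geometry and the wall clearance.

Run:
```python
from h import *
W=np.load('scene.npz')['W'].reshape(-1,3);W=W[~np.isnan(W).any(1)]
reg=lambda a:(W[(W[:,0]>a[0])&(W[:,0]<a[1])&(W[:,1]>a[2])&(W[:,1]<a[3])&(W[:,2]>a[4])&(W[:,2]<a[5])])
# lid: RANSAC plane in points over the case
L=reg((.44,.66,.05,.36,.085,.3)); print(len(L))
rng=np.random.default_rng(0);best=None
for _ in range(500):
    a,b,c=L[rng.choice(len(L),3,False)];n=np.cross(b-a,c-a);l=np.linalg.norm(n)
    if l<1e-6:continue
    n/=l;m=abs((L-a)@n)<.003
    if best is None or m.sum()>best.sum():best=m
Q=L[best];c=Q.mean(0);n=np.linalg.svd(Q-c)[2][2];n*=np.sign(n[0]);print('lid',best.sum(),c.round(3),n.round(3),'theta',np.arctan2(np.hypot(*n[:2]),n[2]),'yaw',np.degrees(np.arctan2(n[1],n[0])))
print('range',Q.min(0).round(3),Q.max(0).round(3)); 
i=Q[:,2]>Q[:,2].max()-.012; print('top edge',Q[i].mean(0).round(3),'y',Q[i][:,1].min(),Q[i][:,1].max())
# hinge line at z=.06 along plane
d=np.cross(n,[0,0,1]);d/=np.linalg.norm(d);print('dir',d.round(3)); 
print('hinge x at z=.06,y=c:',c[0]-((.06-c[2])*n[2])/n[0]-0)
C=reg((.38,.66,.03,.36,.052,.066));print(cv2.minAreaRect(C[:,:2].astype(np.float32)))
for z in (.1,.2,.3,.4,.5,.6):
    q=reg((.6,1.2,-.1,.3,z-.02,z+.02)); print('wall z',z,len(q),np.percentile(q[:,0],[2,50,98]).round(3) if len(q) else '')
```

```text
966
lid 762 [0.551 0.178 0.158] [ 0.842 -0.145  0.52 ] theta 1.0239167064305863 yaw -9.764633743446588
range [0.506 0.096 0.085] [0.609 0.292 0.211]
top edge [0.522 0.188 0.206] y 0.1053590808881052 0.2920822826902191
dir [-0.17  -0.986  0.   ]
hinge x at z=.06,y=c: 0.6119516350025704
((0.5280673503875732, 0.19912417232990265), (0.19426821172237396, 0.1681983917951584), 80.80474090576172)
wall z 0.1 841 [0.607 0.702 0.704]
wall z 0.2 1323 [0.685 0.688 0.704]
wall z 0.3 7828 [0.69  0.765 0.834]
wall z 0.4 1604 [0.851 0.88  0.899]
wall z 0.5 35 [0.808 0.809 0.812]
wall z 0.6 0
```

```bash
cat >> h.py <<'E'
xu=np.array([np.cos(np.radians(-9.8)),np.sin(np.radians(-9.8)),0]); H=np.array([.610,.184,.06])
def rel(p,s=None):
    s=s or state(); return (R.from_rotvec(s['ee_rot']).inv().apply(np.array(p)-s['eef_pos'])*1000).round(1)
def U(u,z): return np.r_[(H+u*xu)[:2],z]
def show():
    s=state();d=s['eef_pos']-H
    print(s['clock'],s['eef_pos'].round(4),'u',round(d@xu,4),'F',s['contact_force'].round(1),'gap',round(s['finger_gap'],2)); return s
E
python3 - <<'E'
from h import *
W=np.concatenate([np.load(n+'.npz')['W'].reshape(-1,3) for n in('scene','wrist')]);W=W[~np.isnan(W).any(1)]
a=np.array([.218,.531]);b=U(-.03,0)[:2];t=np.clip((W[:,:2]-a)@(b-a)/((b-a)@(b-a)),0,1)
d=np.linalg.norm(W[:,:2]-a-t[:,None]*(b-a),axis=1)
for i in range(10):
    m=(d<.09)&(t>=i/10)&(t<=(i+1)/10)&(W[:,2]<.5); print(i,m.sum(),np.percentile(W[m][:,2],99).round(3) if m.any() else '')
s=show();x=R.from_rotvec(s['ee_rot']).as_matrix()[:,0];print('az',np.degrees(np.arctan2(x[1],x[0])-np.arctan2(-xu[1],-xu[0])))
print(rel(U(-.03,.29)),rel(s['eef_pos']+[0,0,.06]))
E
```

```text
0 49522 0.346
1 2219 0.057
2 856 -0.001
3 1143 -0.001
4 6830 0.001
5 5675 0.002
6 2587 0.056
7 1453 0.061
8 1506 0.209
9 2981 0.208
0.15 [0.2182 0.5315 0.2306] u -0.4452 F [0.  0.2 0.7] gap 1.0
az -12.531130779438358
[-465.1 -179.2  -59.3] [  0.   -0.1 -60. ]
```

Request:
move_arm(
  series=[
    [[1,0,0,-30,0,0,0],[1,-20,-10,-60,0,0,-2],[1,-60,-23,-60,0,0,-4],[1,-105,-40,-60,0,0,-6],[1,-150,-58,-60,0,0,-8],[1,-195,-75,-60,0,0,-10],[1,-240,-92,-60,0,0,-12.5],[1,-280,-108,-60,0,0,-12.5]],
  ],
  newtons=60,
)

```text
clock: 0.95
eef_pos: [0.4377, 0.3238, 0.2911]
ee_rot: [-0.268, -3.13, 0.0]
contact_force: [0.3, 0.4, 0.0]
finger_gap: 0.0
grip_force: 0.0
```

Run:
```python
from h import *
show();print(rel(U(-.03,.29)))
```

```text
0.95 [0.4377 0.3238 0.2911] u -0.1936 F [0.3 0.4 0. ] gap 0.0
[-163.6 -108.4    1.1]
```

Request:
move_arm(
  series=[
    [[1,-35,-23,0,0,0,0],[1,-70,-46,0,0,0,0],[1,-105,-69,0,0,0,0],[1,-140,-92,0,0,0,0],[1,-164,-108,0,0,0,0],[1,-164,-108,0,0,0,0],[1,-164,-108,0,0,0,0]],
  ],
)

```text
clock: 1.65
eef_pos: [0.5794, 0.1907, 0.2905]
ee_rot: [-0.271, -3.128, -0.0]
contact_force: [0.2, -0.1, 1.0]
finger_gap: 0.001
grip_force: 0.0
```

Run:
```python
from h import *
show()
f,W=grab('side'); cv2.imwrite('pics/side1.png',cv2.resize(f['frame'][90:260,180:330],None,fx=4,fy=3.5))
f,W=grab('scene'); cv2.imwrite('pics/scene1.png',cv2.resize(f['frame'][40:240,150:330],None,fx=3,fy=3))
```

```text
1.65 [0.5794 0.1907 0.2905] u -0.0313 F [ 0.2 -0.1  1. ] gap 0.0
```

View pics/side1.png

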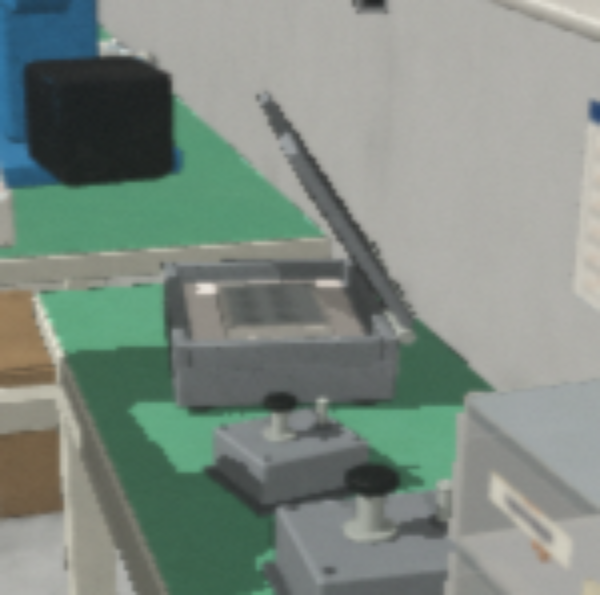

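The side crop shows the fingertip at (370,3), behind and above the lid edge at (263,97), clear of the outer face. I can lower it behind the lid and then push.

Request:
move_arm(
  series=[
    [[1,0,0,40,0,0,0],[1,0,0,75,0,0,0],[1,0,0,100,0,0,0],[1,5,0,100,0,0,0],[1,12,0,100,0,0,0],[1,19,0,100,0,0,0],[1,24,0,100,0,0,0],[1,29,0,100,0,0,0]],
  ],
)

```text
clock: 2.55
eef_pos: [0.5512, 0.1965, 0.1929]
ee_rot: [0.268, 3.128, 0.001]
contact_force: [-0.4, -0.5, 0.7]
finger_gap: 0.0
grip_force: 0.0
```

Request:
move_arm(
  series=[
    [[1,4,0,6,0,0,0],[1,8,0,10,0,0,0],[1,12,0,13,0,0,0],[1,18,0,18,0,0,0],[1,23,0,22,0,0,0],[1,28,0,27,0,0,0],[1,34,0,32,0,0,0],[1,43,0,43,0,0,0]],
  ],
)

```text
clock: 3.35
eef_pos: [0.5089, 0.2036, 0.1484]
ee_rot: [0.269, 3.128, 0.001]
contact_force: [-0.3, -0.0, 3.5]
finger_gap: 0.001
grip_force: 1.2
```

Run:
```python
from h import *
show()
f,W=grab('side'); cv2.imwrite('pics/side2.png',cv2.resize(f['frame'][90:260,180:330],None,fx=4,fy=3.5))
```

```text
3.35 [0.5089 0.2036 0.1484] u -0.103 F [-0.3 -0.   3.5] gap 0.0
```

View pics/side2.png

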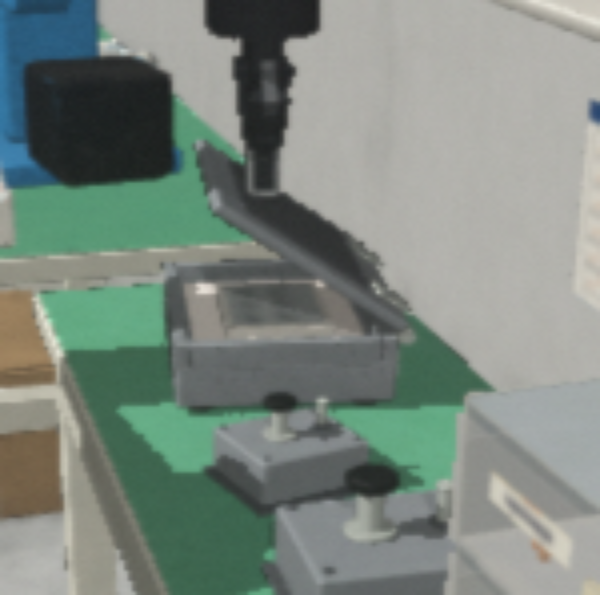

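The finger at (262,185) is lowering the lid in a controlled way at 3.5 N, so I'll continue the arc.

Request:
move_arm(
  series=[
    [[1,5,0,6,0,0,0],[1,9,0,12,0,0,0],[1,13,0,18,0,0,0],[1,16,0,24,0,0,0],[1,19,0,31,0,0,0],[1,22,0,37,0,0,0],[1,24,0,44,0,0,0],[1,26,0,51,0,0,0]],
  ],
)

```text
clock: 4.2
eef_pos: [0.4827, 0.208, 0.0966]
ee_rot: [-0.269, -3.13, -0.0]
contact_force: [-0.9, -0.1, 1.7]
finger_gap: -0.001
grip_force: 0.8
```

Request:
move_arm(
  series=[
    [[1,1,0,7,0,0,0],[1,3,0,13,0,0,0],[1,4,0,18,0,0,0],[1,5,0,22,0,0,0],[1,5,0,25,0,0,0],[1,5,0,27,0,0,0]],
  ],
)

```text
clock: 4.8
eef_pos: [0.4778, 0.2088, 0.07]
ee_rot: [-0.269, -3.129, 0.0]
contact_force: [-2.0, 0.1, 10.1]
finger_gap: 0.001
grip_force: 6.1
```

Request:
move_arm(
  series=[
    [[1,0,0,1,0,0,0],[1,0,0,1,0,0,0],[1,0,0,1,0,0,0],[1,0,0,1,0,0,0]],
  ],
)

```text
clock: 5.2
eef_pos: [0.4778, 0.2088, 0.07]
ee_rot: [-0.269, -3.129, 0.0]
contact_force: [-3.7, 0.1, 9.0]
finger_gap: 0.002
grip_force: 4.3
```

Request:
move_arm(
  series=[
    [[1,0,0,-25,0,0,0],[1,0,0,-60,0,0,0],[1,0,0,-100,0,0,0],[1,0,0,-130,0,0,0],[1,0,0,-130,0,0,0],[1,0,0,-130,0,0,0]],
  ],
)

```text
clock: 5.8
eef_pos: [0.4783, 0.2088, 0.1997]
ee_rot: [0.269, 3.129, 0.001]
contact_force: [-0.3, -0.0, 0.3]
finger_gap: -0.001
grip_force: 0.0
```

Run:
```python
from h import *
s=show()
f,W=grab('side'); W=W.reshape(-1,3)
f,V=grab('scene'); V=V.reshape(-1,3)
for n,Q in(('side',W),('scene',V)):
    d=Q-H;u=d@xu;w=d[:,:2]@np.array([-xu[1],xu[0]])
    m=(u<-.02)&(u>-.16)&(abs(w)<.085)&(Q[:,2]>.05)&(Q[:,2]<.1)
    if m.sum()>30: print(n,m.sum(),'z=a*u+b',np.polyfit(u[m],Q[m][:,2],1).round(4))
# head refine
m=(abs(V[:,0]-.473)<.04)&(abs(V[:,1]+.16)<.04)&(V[:,2]>.083)&(V[:,2]<.1); print(cv2.minEnclosingCircle(V[m][:,:2].astype(np.float32)),V[m].mean(0))
print('rel',rel([.473,-.160,.20]))
```

```text
5.8 [0.4783 0.2088 0.1997] u -0.134 F [-0.3 -0.   0.3] gap -0.0
side 1042 z=a*u+b [-0.0016  0.0714]
scene 2411 z=a*u+b [0.0013 0.0701]
((0.4735599458217621, -0.15858593583106995), 0.014314566738903522) [ 0.47298068 -0.16020735  0.08819833]
rel [ -58.9 -363.8   -2. ]
```

The lid is flat, with a slope of about 0.001. Now I'll move above the plunger head.

Request:
move_arm(
  series=[
    [[1,-5,-30,-5,0,0,0],[1,-11,-75,-5,0,0,0],[1,-19,-120,-5,0,0,0],[1,-27,-165,-5,0,0,0],[1,-34,-210,-5,0,0,0],[1,-42,-255,-5,0,0,0],[1,-50,-300,-5,0,0,0],[1,-56,-340,-5,0,0,0]],
  ],
)

```text
clock: 6.7
eef_pos: [0.474, -0.1375, 0.2026]
ee_rot: [-0.27, -3.127, -0.002]
contact_force: [1.0, -0.4, -0.3]
finger_gap: 0.001
grip_force: 0.0
```

Run:
```python
from h import *
s=show();print(rel([.474,-.160,.13]))
```

```text
6.7 [ 0.474  -0.1375  0.2026] u -0.0793 F [ 1.  -0.4 -0.3] gap 0.0
[ -4.  -22.2  72.5]
```

Request:
move_arm(
  series=[
    [[1,-4,-22,20,0,0,0],[1,-4,-22,50,0,0,0],[1,-4,-22,80,0,0,0],[1,-4,-22,92,0,0,0],[1,-4,-22,92,0,0,0],[1,-4,-22,92,0,0,0]],
  ],
)

```text
clock: 7.3
eef_pos: [0.4756, -0.1581, 0.1126]
ee_rot: [-0.269, -3.13, -0.0]
contact_force: [-0.2, -0.1, 0.2]
finger_gap: -0.002
grip_force: 0.0
```

Run:
```python
from h import *
s=show();print(rel([.474,-.160,.078]))
f,W=grab('side'); a=f['frame'][160:290,215:325]
f,W=grab('scene'); b=f['frame'][190:320,230:340]
cv2.imwrite('pics/two.png',cv2.resize(np.hstack([a,b]),None,fx=3.6,fy=3.6,interpolation=2))
```

```text
7.3 [ 0.4756 -0.1581  0.1126] u -0.0742 F [-0.2 -0.1  0.2] gap -0.0
[ 1.3 -2.2 34.6]
```

View pics/two.png

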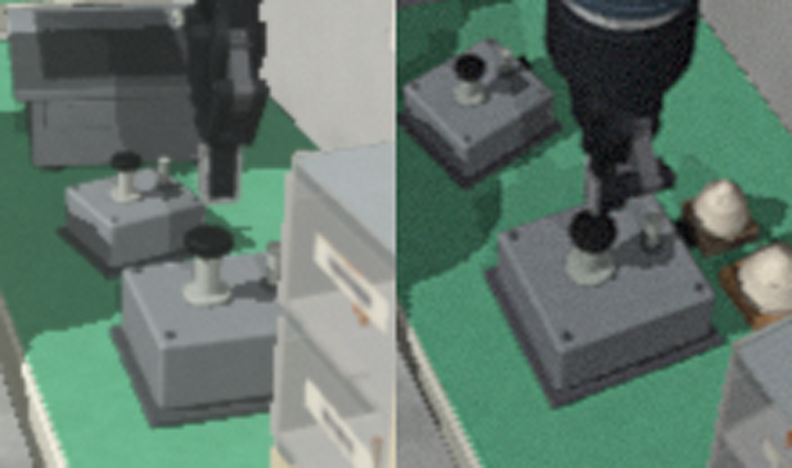

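The fingertips are at (218,200) in the side view and (600,212) in the scene view, about 22 mm above the large head and centred on it. The shut lid is visible at upper left. Pressing slowly.

Request:
move_arm(
  series=[
    [[1,1,-2,10,0,0,0],[1,1,-2,18,0,0,0],[1,1,-2,21,0,0,0],[1,1,-2,24,0,0,0],[1,1,-2,27,0,0,0],[1,1,-2,30,0,0,0],[1,1,-2,32,0,0,0],[1,1,-2,32,0,0,0]],
  ],
)

```text
clock: 8.2
eef_pos: [0.4738, -0.1598, 0.0802]
ee_rot: [-0.269, -3.129, -0.001]
contact_force: [-3.1, 1.6, 5.3]
finger_gap: -0.003
grip_force: 3.1
```

Run:
```python
from h import *
s=show();print(rel([.474,-.160,.078]))
```

```text
8.2 [ 0.4738 -0.1598  0.0802] u -0.0757 F [-3.1  1.6  5.3] gap -0.0
[-0.3 -0.2  2.2]
```

Request:
move_arm(
  series=[
    [[1,0,0,1,0,0,0],[1,0,0,2,0,0,0],[1,0,0,2,0,0,0],[1,0,0,2,0,0,0],[1,0,0,2,0,0,0],[1,0,0,2,0,0,0],[1,0,0,2,0,0,0],[1,0,0,2,0,0,0]],
  ],
)

```text
clock: 9.0
eef_pos: [0.4738, -0.1598, 0.0785]
ee_rot: [-0.269, -3.129, -0.0]
contact_force: [-4.3, 0.8, 6.6]
finger_gap: -0.004
grip_force: 3.4
```

Run:
```python
from h import *
s=show()
f,W=grab('side'); a=f['frame'][160:290,215:325]
f,W=grab('scene'); b=f['frame'][190:320,230:340]
cv2.imwrite('pics/two2.png',cv2.resize(np.hstack([a,b]),None,fx=3.6,fy=3.6,interpolation=2))
```

```text
9.0 [ 0.4738 -0.1598  0.0785] u -0.0757 F [-4.3  0.8  6.6] gap -0.0
```

View pics/two2.png

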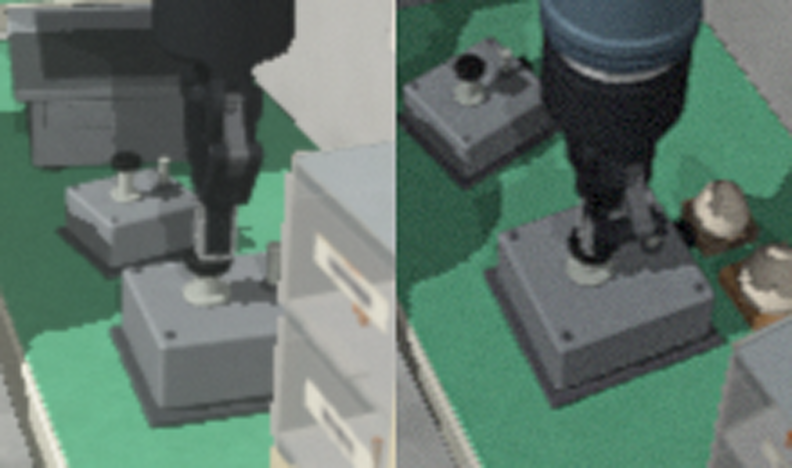

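The head is down from row 238 to about 260 in the side view, and the force is 6.6 N at z 0.0785, which is about half travel. Holding there.

Request:
move_arm(
  series=[
    [[1,0,0,0,0,0,0],[1,0,0,0,0,0,0],[1,0,0,0,0,0,0],[1,0,0,0,0,0,0],[1,0,0,0,0,0,0],[1,0,0,0,0,0,0],[1,0,0,0,0,0,0],[1,0,0,0,0,0,0]],
  ],
)

```text
clock: 9.9
eef_pos: [0.4738, -0.1598, 0.0786]
ee_rot: [-0.269, -3.129, -0.0]
contact_force: [-4.2, 1.5, 6.9]
finger_gap: -0.0
grip_force: 3.4
```

Request:
move_arm(
  series=[
    [[1,0,0,0,0,0,0],[1,0,0,0,0,0,0],[1,0,0,0,0,0,0],[1,0,0,0,0,0,0],[1,0,0,0,0,0,0],[1,0,0,0,0,0,0],[1,0,0,0,0,0,0],[1,0,0,0,0,0,0]],
  ],
)

```text
clock: 10.7
eef_pos: [0.4738, -0.1598, 0.0786]
ee_rot: [-0.269, -3.129, -0.0]
contact_force: [-4.0, 1.9, 7.6]
finger_gap: -0.0
grip_force: 3.4
```

Request:
move_arm(
  series=[
    [[1,0,0,0,0,0,0],[1,0,0,0,0,0,0],[1,0,0,0,0,0,0],[1,0,0,0,0,0,0],[1,0,0,0,0,0,0],[1,0,0,0,0,0,0],[1,0,0,0,0,0,0],[1,0,0,0,0,0,0]],
  ],
)

```text
clock: 11.5
eef_pos: [0.4738, -0.1598, 0.0786]
ee_rot: [-0.269, -3.129, -0.0]
contact_force: [-4.4, 2.5, 6.4]
finger_gap: -0.003
grip_force: 3.4
```

Request:
move_arm(
  series=[
    [[1,0,0,0,0,0,0],[1,0,0,0,0,0,0],[1,0,0,0,0,0,0],[1,0,0,0,0,0,0],[1,0,0,0,0,0,0],[1,0,0,0,0,0,0],[1,0,0,0,0,0,0],[1,0,0,0,0,0,0]],
  ],
)

```text
clock: 12.3
eef_pos: [0.4738, -0.1598, 0.0785]
ee_rot: [-0.269, -3.129, -0.0]
contact_force: [-3.2, 1.2, 7.5]
finger_gap: -0.0
grip_force: 3.4
```

Request:
move_arm(
  series=[
    [[1,0,0,0,0,0,0],[1,0,0,0,0,0,0],[1,0,0,0,0,0,0],[1,0,0,0,0,0,0],[1,0,0,0,0,0,0],[1,0,0,0,0,0,0],[1,0,0,0,0,0,0],[1,0,0,0,0,0,0]],
  ],
)

```text
clock: 13.1
eef_pos: [0.4738, -0.1598, 0.0786]
ee_rot: [-0.269, -3.129, -0.0]
contact_force: [-4.0, 1.5, 6.7]
finger_gap: -0.002
grip_force: 3.4
```

```bash
python3 -c "
from h import *
print(r.finish_job())"
```

```text
the job is handed in; nothing more can be done
None
```

I shut the lid gently, then pressed the larger station's plunger to about half travel (TCP at 78.6 mm, about 7 N) and held it for over 4 s. I handed the job in still holding it, with the pads untouched; no verdict came back.

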